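# Fetch the purple-capped control vial from under the lid

## Task

Clear both bottles off the clear lid of the blue case and stand them in the grey side tray, then swing the lid back past vertical so that it stays open by itself and set the purple-capped vial upright on the purple spot of the metal stand, leaving the red-capped vial where it is. With the vial delivered, close the lid fully and stand each bottle upright again on the very spot of the lid where it stood at the start.

Things in the scene. Friction and masses are not known exactly. Their poses are not given: they have to be found in the camera images.
- white_bottle_mid (a point): Loose white bottle with a blue cap, upright on one of the two round black marks (60 mm across) on the lid; which one varies. 80 mm tall in all: round body 42 mm in diameter for the lower 56 mm, cap 26 mm in diameter above. About 120 g. This point is on its axis, 40 mm above its underside; z is up along the bottle.
- amber_bottle_mid (a point): Loose amber-brown bottle with a yellow cap, of the same shape, size and mass as the white one, upright on the other round black mark of the lid. This point is on its axis, 40 mm above its underside; z is up along the bottle.
- purple_vial_mid (a point): Loose dark-red vial with a purple cap, standing inside the case under the clear lid, beside the red-capped one; which of the two stands where varies. 28 mm in diameter, 46 mm tall, 40 g. This point is at its centre, 23 mm above its underside; z is up along the vial.
- red_vial_mid (a point): Dark-red vial with a red cap, loose, same size as the purple-capped one, inside the case about 55 mm beside it along the case's long side. It stays where it is. This point is at its centre, 23 mm above its underside.
- case_hinge (a point): Fixed point on the blue case: middle of the hinge axis on its far rim, 60 mm above the table. z up, y along the hinge, x from the case's front (robot side) to its back. The case is an open box fixed to the table, 130 mm (x, all on the -x side of this point) by 250 mm (y, centred on it) by 60 mm tall, walls and floor 6 mm thick, white floor.
- lid (a joint): Angle of the clear lid, rad: 0 closed, 1.57 vertical, 1.9 at its stop, leaning back. Turns about case_hinge's y axis; the front edge rises and goes back. No spring, hardly any friction: falls shut if let go before vertical, stays open past 1.65. 250 g, 130 x 250 x 6 mm, underside level with the hinge axis when closed. Marks: 55 mm in front of the hinge axis, 85 mm either side of its middle.
- lid_bar (a point): Middle of the lid's black handle, a round bar 10 mm thick, parallel to the hinge, 74 mm free between two slanted struts. Closed, it lies 155 mm in front of the hinge axis (-x of case_hinge) and 31 mm above it, clear of the lid's front edge. It can be pinched from above at every lid angle and turns between the fingers. At angle 0 its axes are those of case_hinge.
- tray: Grey shallow open tray fixed to the table, the side area for the bottles, to the left or to the right of the case. 220 mm (its x) by 120 mm (its y), 18 mm tall, walls and floor 5 mm thick. Origin at the centre of its underside, z up. Both bottles fit one behind the other along its x.
- stand: Square metal plate fixed to the table on the other side of the case, 90 mm by 90 mm, 8 mm thick, with a flat round purple spot of 52 mm diameter in the middle of its top. Origin at the centre of its underside, z up; the spot is 8 mm above it.
Things that resemble listed ones, but are neither listed nor needed, are in the scene too. Several things have the shape of the stand; the one meant has the colours described above.

How it is judged:
By the outcome, as a careful person would: the job done as asked, in the order asked, and still so for the second after the job is handed in, with the robot touching nothing.
It also fails if it takes over 141 s, if anything falls off the work surface, if the arm or the gripper's body presses on something with over 40 N, if the wrist force passes 120 N, or if a joint passes its speed limit or range.

## Robot

A 6-joint arm with a two-finger parallel gripper is mounted at the origin on the work surface. World frame = base frame: x ahead of the robot, y to its left, z up, the work surface at z = 0. Lengths are in mm, angles in rad, forces in N, time in s.
With the tool pointing down it reaches from about 350 to 725 mm from the base axis. Payload 4.3 kg.
Tool frame: the origin (TCP) lies at the very end of the fingers, on their centre line; the grasp point (between the pads) lies 19 mm behind it (arm.grip_point_offset is the distance from the TCP to the grasp point, in mm); z points along the fingers, y is the line along which they close (so a half turn about z gives the same grasp; the last joint's range is limited). The gripper opens to 85 mm and grips with 20 to 120 N. Pads are 22 mm wide; open, the fingers measure 114 mm over their backs; the gripper's body (76 mm by 85 mm) begins 54 mm behind the grasp point. The pads swing forward as they close: fully open they stand 13 mm farther back than shut.
Start: joints at [-1.414, 0.377, 0.081, 1.274, 0, 1.46], TCP at [151.606, -554.691, 231.329] pointing down, gripper open.
Joint ranges: [-2.72, 2.72], [-0.84, 1.66], [-1.02, 1.22], [-1.77, 2.12], [-1.37, 1.28], [-3.14, 3.14]. Speed limits (rad/s): [2.57, 2.57, 3.14, 3.14, 3.14, 3.14].

## Interface

Orientations are given as a unit quaternion [w, x, y, z].
In Python, from station import arm gives the robot as it stands.
- The arm moves only by the shell command python3 -m pendant 'ROWS' [OPENING]. ROWS is JSON, a list of rows, each a list of 4 numbers: the shift along the tool's x, y, z in cm, then the turn about the tool's z in rad. In form: [[tx, ty, tz, turn], ...]. A call has 1 to 20 rows; each row is the pose to reach, as a shift and turn from the pose commanded when the call began, along the tool's axes at that moment; what a row does not reach only later rows make up. A row lasts 1/10 s, in which the tool goes at most 50 mm and 8.59 degrees, less where a joint would pass 70% of its speed; a pose out of reach is approached as far as the arm can. A call with a gripper value outside its range is refused whole. OPENING is the finger opening in cm, from 0 to 8.54, set as the call begins (- or left out, the last holds). The fingers move at their own pace and stop on an object; the grip force is fixed at half the most. Time passes only in rows, so rows that repeat a pose let the fingers close. It gives the time, the measured TCP pose, the force, the opening and the grip force at its end, in the units of the state.
- arm.get_obs(): the state, without advancing time (a new reading comes with each control period).
- arm.grab_frame(name): name is "scene" or "top" or "wrist"; returns the picture (420x560x3 uint8, red, green, blue); there is no depth.
- arm.camera_info(name): a dict with "intrinsics" (3x3 intrinsics, pixels), "rvec" (rotation vector, rad) and "tvec" (3), from world to camera coordinates, as OpenCV has them. Camera axes: x right, y down, z forward; pixel columns grow to the right and rows downward; lengths in mm; the calibration is good to about 2 mm. The wrist camera is an equidistant fisheye: a pixel r from the principal point sees the ray r / f radians off the axis. A picture is of the moment at which its call begins: read the wrist's pose just before it. camera_info takes no time and is no camera call; for the wrist camera it gives the pose at the moment of the call.
- arm.finish_job(): hands the job in; it is judged then, once.
The state is a dict: "clock": time; "joints": joint angles; "dq": joint speeds; "tau": joint torques, N m; "position": TCP position; "tool_rot": TCP orientation; "wrist_force": force on the tool from outside, world axes, zero at the start; "torque": the same for the moment, N m; "grip_width": opening from 0.0 (shut) to 1.0 (fully open); "grasp_force": force on a finger pad.
Only numpy, scipy, OpenCV 4.12 (cv2) and the standard library are available. Lean on these libraries where they do the work, as an engineer would, in place of code of your own. Each camera call takes 0.05 s, during which the arm holds its last target. There are 200 camera calls.

## Working session

There is one attempt and no reset: what is moved stays moved. The work goes in short steps, Python scripts to look and compute and a shell command to move; the robot and the scene stay as the last step left them, time stands still between calls to the robot, and variables do not carry over. Pictures are saved under pics/ and viewed, at most 14 in all, crops included, and the job is handed in when it is done.

```bash
ls; mkdir -p pics; python3 - <<'E'
from station import arm
import cv2
o=arm.get_obs();print(o)
for n in ("scene","top"):
    cv2.imwrite(f"pics/{n}0.png",cv2.cvtColor(arm.grab_frame(n),cv2.COLOR_RGB2BGR)); print(arm.camera_info(n))
E
```

```text
pics
{'clock': 0.0, 'joints': array([-1.41430022e+00,  3.78070414e-01,  7.96696657e-02,  1.27442474e+00,
        3.68776404e-05,  1.46049851e+00]), 'dq': array([-0.00016972,  0.00013787,  0.00023684,  0.00062155,  0.00021987,
        0.00164616]), 'tau': array([ 1.89675047e-03, -4.63605201e+01,  2.69873589e+01,  2.08661892e-02,
        5.33732180e-05,  1.75240089e-06]), 'position': array([ 151.51008027, -554.01093071,  230.37364694]), 'tool_rot': array([-1.01473487e-03,  9.91115304e-01,  1.33001595e-01, -4.99994687e-06]), 'wrist_force': array([ 0.23704792, -0.27016987, -0.08132048]), 'torque': array([-0.05673204, -0.01289709,  0.01384193]), 'grasp_force': 0.0, 'grip_width': 0.9995507480821161}
{'intrinsics': array([[488.56460123,   0.        , 283.13375106],
       [  0.        , 488.56460123, 214.82428398],
       [  0.        ,   0.        ,   1.        ]]), 'rvec': array([ 0.85861124,  2.76745125, -0.74910538]), 'tvec': array([ 447.0586952 , -226.07678085, 1324.78751614])}
{'intrinsics': array([[383.28729791,   0.        , 274.04842868],
       [  0.        , 383.28729791, 207.45160765],
       [  0.        ,   0.        ,   1.        ]]), 'rvec': array([ 2.18051741, -2.22322455,  0.07446866]), 'tvec': array([ -12.29165476,  537.40237674, 1045.33070821])}
```

View pics/scene0.png

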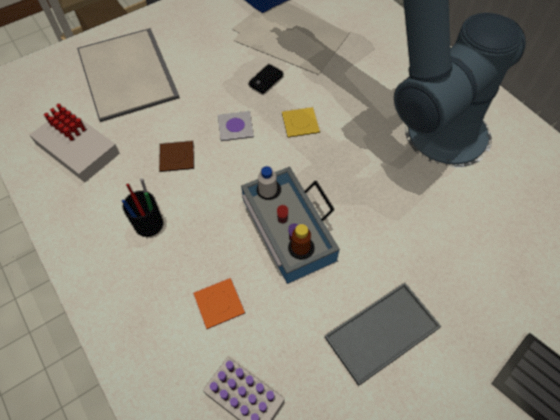

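View pics/top0.png

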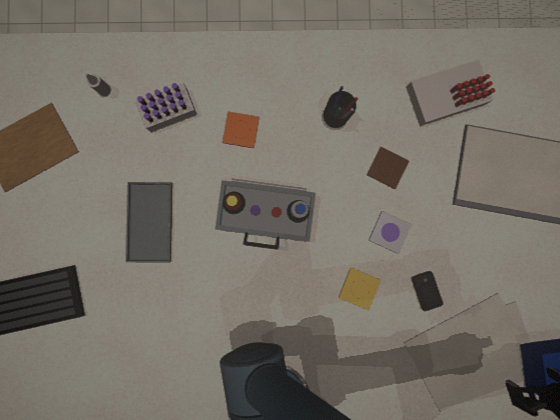

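The top view shows these things:
- Amber bottle with yellow cap at (233,202), white bottle with blue cap at (299,210).
- Purple vial at (256,211), red vial at (276,213).
- Lid bar at (262,241), grey tray at (150,222), and the plate with the purple spot at (390,232).

Things that could be mistaken for them:
- Stand: yellow plate (360,288), brown plate (388,167), orange plate (240,129).
- Tray: black slotted tray (35,300), pale tray (510,165).
- Purple vial: purple-capped rack (165,103).
- Red vial: red rack (472,90).

By the description I choose the plate at (390,232), the tray at (150,222) and the vial at (256,211).

```bash
cat > h.py <<'E'
import numpy as np, cv2
from station import arm
def cast(n,px,z,ci=None):
    c=ci or arm.camera_info(n); K=c["intrinsics"]; R=cv2.Rodrigues(c["rvec"])[0]; t=c["tvec"]
    x=(px[0]-K[0,2])/K[0,0]; y=(px[1]-K[1,2])/K[1,1]
    if n=="wrist":
        r=np.hypot(x,y); d=np.array([x/r*np.sin(r),y/r*np.sin(r),np.cos(r)]) if r>1e-9 else np.array([0,0,1.])
    else: d=np.array([x,y,1])
    o=-R.T@t; d=R.T@d
    return (o+d*(z-o[2])/d[2])[:2]
def blob(im,lo,hi,box=None,show=False):
    h=cv2.cvtColor(im,cv2.COLOR_RGB2HSV); m=cv2.inRange(h,np.array(lo),np.array(hi))
    if box: k=np.zeros_like(m); k[box[1]:box[3],box[0]:box[2]]=255; m&=k
    n,_,s,c=cv2.connectedComponentsWithStats(m)
    if n<2: return None
    i=1+s[1:,4].argmax(); return c[i],s[i]
def togo(p,yaw=None):
    "shift in tool x,y,z cm from present commanded (approx measured) pose to world p"
    from scipy.spatial.transform import Rotation as Ro
    o=arm.get_obs(); q=o["tool_rot"]; R=Ro.from_quat([q[1],q[2],q[3],q[0]]).as_matrix()
    r=R.T@(np.array(p)-o["position"])/10
    ty=np.arctan2(R[1,1],R[0,1])
    if yaw is None: return r.round(2)
    # tool z down: turn about tool z by a reduces world yaw by a
    a=(ty-yaw+np.pi/2)%np.pi-np.pi/2
    return r.round(2),round(a,3),o["joints"].round(2)
E
python3 - <<'E'
from h import *
im=cv2.cvtColor(cv2.imread("pics/top0.png"),cv2.COLOR_BGR2RGB); sc=cv2.cvtColor(cv2.imread("pics/scene0.png"),cv2.COLOR_BGR2RGB)
def go(nm,img,cam,lo,hi,box,z):
    b=blob(img,lo,hi,box)
    if b is None: print(nm,None);return
    print(nm,cam,b[0].round(1),b[1][4],cast(cam,b[0],z).round(1))
go("amber",im,"top",(18,120,90),(35,255,255),(215,180,250,225),146)
go("white",im,"top",(100,100,40),(125,255,255),(280,190,318,228),146)
go("purple",im,"top",(125,50,30),(160,255,255),(245,195,267,225),52)
go("red",im,"top",(170,100,30),(180,255,255),(265,200,288,225),52)
go("spot",im,"top",(125,50,30),(160,255,255),(375,215,408,250),8)
go("amberS",sc,"scene",(18,120,90),(35,255,255),(285,215,320,245),146)
go("whiteS",sc,"scene",(100,100,40),(125,255,255),(255,160,280,180),146)
go("spotS",sc,"scene",(125,50,30),(160,255,255),(218,112,255,140),8)
for p in [(127,182),(171,182),(171,262),(126,262)]: print("tray",cast("top",p,18).round(1))
for p in [(244,247),(262,241),(279,248)]: print("bar",cast("top",p,91).round(1))
v=im[170:260,205:330]; big=cv2.resize(cv2.cvtColor(v,cv2.COLOR_RGB2BGR),None,fx=6,fy=6,interpolation=cv2.INTER_CUBIC); cv2.imwrite("pics/crop1.png",big)
c=arm.camera_info("top");print("cam",-cv2.Rodrigues(c["rvec"])[0].T@c["tvec"]); 
E
```

```text
amber top [231.5 200.4] 95 [549.1  81.8]
white top [300.1 208.4] 74 [526.6 -83.7]
purple top [254.8 209.8] 78 [529.9  29.3]
red None
spot top [390.  231.8] 264 [ 463.4 -344.4]
amberS scene [301.2 230.5] 145 [553.4  84.8]
whiteS scene [266.4 171.9] 95 [531.6 -79.1]
spotS scene [234.9 124.5] 210 [ 465.8 -343.5]
tray [614.6 380.2]
tray [612.4 259.7]
tray [393.5 260.9]
tray [396.  382.8]
bar [433.6  57. ]
bar [447.9  10.9]
bar [429.3 -32.1]
cam [ 481.45896392   -6.31586594 1072.29942867]
```

View pics/crop1.png

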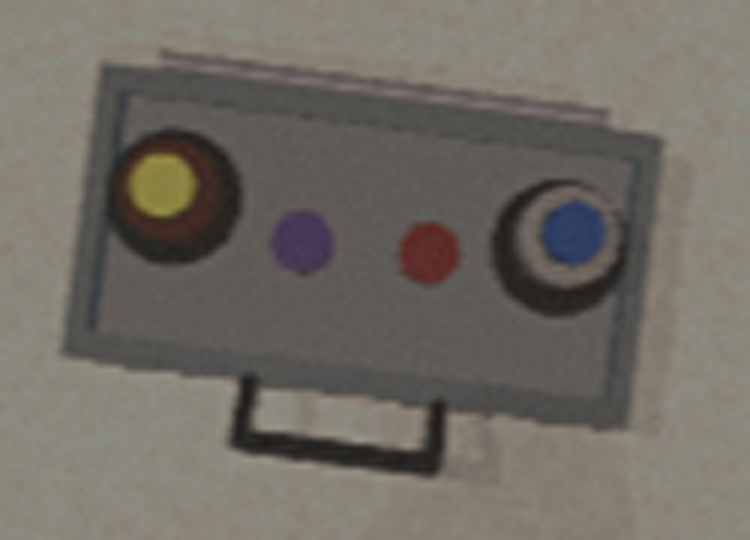

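The crop confirms the two marks, both vials under the lid (purple at crop (302,241), red at (429,252)), and the bar from (232,445) to (440,470). I go above the white bottle first.

```bash
python3 - <<'E'
from h import *
for p in [(234,202.8),(298.3,211.3)]: print("mark",cast("top",p,66).round(1))
print("bar",cast("top",(261,246.2),91).round(1))
for p in [(205+100/6,170+65/6),(205+664/6,170+135/6),(205+630/6,170+430/6),(205+62/6,170+357/6)]: print("lidcorner",cast("top",p,64).round(1))
# row-by-row straight line in tool frame
print(togo((529,-82,240),-0.135)); 
E
```

```text
mark [548.6  83.1]
mark [523.  -85.5]
bar [434.8  13.7]
lidcorner [607.4 114.9]
lidcorner [ 571.9 -132.8]
lidcorner [ 442.7 -114.6]
lidcorner [479.5 133.1]
(array([ 48.86, -35.59,  -0.88]), np.float64(-1.169), array([-1.41,  0.38,  0.08,  1.27, -0.  ,  1.46]))
```

```bash
python3 -m pendant '[[48.9,-35.6,-2,-1.16],[48.9,-35.6,-2,-1.16],[48.9,-35.6,-2,-1.16],[48.9,-35.6,-2,-1.16],[48.9,-35.6,-2,-1.16],[48.9,-35.6,-2,-1.16],[48.9,-35.6,-2,-1.16],[48.9,-35.6,-2,-1.16],[48.9,-35.6,-2,-1.16],[48.9,-35.6,-2,-1.16],[48.9,-35.6,-2,-1.16],[48.9,-35.6,-2,-1.16],[48.9,-35.6,-2,-1.16],[48.9,-35.6,-2,-1.16],[48.9,-35.6,-2,-1.16],[48.9,-35.6,-2,-1.16]]' 8.5; python3 - <<'E'
from h import *
print(arm.get_obs()); c=arm.camera_info("wrist"); print(c, -cv2.Rodrigues(c["rvec"])[0].T@c["tvec"]); im=arm.grab_frame("wrist"); np.save("w1.npy",im)
cv2.imwrite("pics/w1.png",cv2.cvtColor(im,cv2.COLOR_RGB2BGR))
E
```

```text
clock: 1.7
position: [528.5, -83.6, 251.2]
tool_rot: [-0.0, 0.757, 0.654, -0.0]
wrist_force: [0.2, -0.1, -0.3]
grip_width: 0.994
grasp_force: 0.0
{'clock': 1.7, 'joints': array([-2.75168703e-01,  2.91269097e-01,  9.86389520e-03,  1.29006859e+00,
       -4.60109870e-04,  1.44173712e+00]), 'dq': array([-0.00452372, -0.00285974,  0.00020224, -0.00102531,  0.00305943,
        0.00136713]), 'tau': array([ 5.24150636e-01, -4.19005144e+01,  2.70645028e+01, -4.60617142e-03,
        2.02197646e-02, -2.95473918e-03]), 'position': array([528.50731746, -83.58793875, 251.16133562]), 'tool_rot': array([-1.56021032e-04,  7.56832162e-01,  6.53609142e-01, -3.78581653e-04]), 'wrist_force': array([ 0.19736764, -0.12605567, -0.30847675]), 'torque': array([ 0.01652647,  0.01159192, -0.03999604]), 'grasp_force': 0.0, 'grip_width': 0.9936322076482955}
{'intrinsics': array([[325.1922621 ,   0.        , 277.79473957],
       [  0.        , 325.1922621 , 207.71578309],
       [  0.        ,   0.        ,   1.        ]]), 'rvec': array([-2.80654447,  0.20402099,  0.03436218]), 'tvec': array([-535.46389758,  -55.20046531,  397.97250457])} [540.99019058  -2.21792055 394.303799  ]
```

View pics/w1.png

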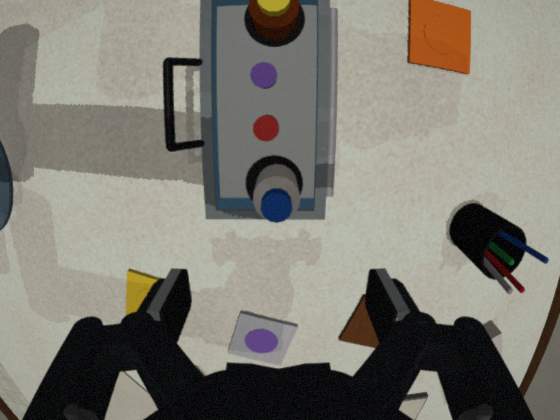

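The wrist view shows the white cap at (277,205), red vial at (265,128), purple vial at (264,75), and the bar from (169,60) to (169,150). The amber cap is at (273,3) and the stand's spot at (261,341).

```bash
python3 - <<'E'
from h import *
im=np.load("w1.npy"); print(im[341,261],im[128,265],im[205,277])
C=lambda p,z:cast("wrist",p,z).round(1)
b=blob(im,(100,120,40),(125,255,255),(255,180,300,225));print("white",b,C(b[0],146))
b=blob(im,(125,50,30),(160,255,255),(245,55,285,95));print("purple",b,C(b[0],52))
b=blob(im,(168,100,30),(180,255,255),(245,110,285,145));
print("red",b and C(b[0],52), C((265.5,128),52))
b=blob(im,(125,50,30),(160,255,255),(240,320,285,360));print("spot",b,C(b[0],8))
b=blob(im,(18,120,90),(35,255,255),(250,0,300,20));print("amb",b,C(b[0],146))
for p in [(169,62),(169,105),(169,150)]:print("bar",C(p,91))
for p in [(205,218),(325,218)]: print("lidcorn",C(p,66))
E
```

```text
[ 94  68 131] [114  29  26] [16 41 88]
white (array([275.99381188, 205.07920792]), array([261, 189,  31,  33, 808], dtype=int32)) [527.6 -83.6]
purple (array([263.3465704 ,  74.71841155]), array([250,  62,  27,  26, 554], dtype=int32)) [530.3  27.4]
red [528.2 -19.6] [524.1 -28.6]
spot (array([260.91208791, 340.59026688]), array([245, 329,  33,  24, 637], dtype=int32)) [ 464.1 -345.6]
amb (array([273.12460064,   4.60383387]), array([257,   0,  34,  12, 313], dtype=int32)) [548.6  73.3]
bar [445.6  53.8]
bar [438.6  12.6]
bar [429.8 -30.4]
lidcorn [ 444.  -113.2]
lidcorn [ 573.8 -132.1]
```

```bash
python3 -m pendant '[[0,0,5,0],[0,0,10,0],[0,0,13,0],[0,0,15,0],[0,0,16.4,0],[0,0,16.4,0],[0,0,16.4,0]]' 8.5; python3 -m pendant '[[0,0,0,0],[0,0,0,0],[0,0,0,0],[0,0,0,0],[0,0,0,0],[0,0,0,0],[0,0,0,0],[0,0,0,0]]' 3
```

```text
clock: 2.45
position: [529.1, -83.2, 87.7]
tool_rot: [-0.0, 0.757, 0.654, -0.0]
wrist_force: [0.9, 0.9, 1.0]
grip_width: 0.994
grasp_force: 0.0
clock: 3.25
position: [530.0, -82.6, 88.4]
tool_rot: [0.001, 0.756, 0.654, 0.0]
wrist_force: [-0.9, -0.0, 5.6]
grip_width: 0.475
grasp_force: 60.0
```

```bash
python3 -m pendant '[[0,0,-2,0],[0,0,-6,0],[0,0,-11,0],[4,-0.3,-13,0],[8,-0.7,-13,0],[12,-1,-13,0],[16,-1.4,-13,0],[20,-1.7,-13,0],[24,-2,-13,0],[28,-2.4,-13,0],[32,-2.7,-13,0],[36,-3,-13,0],[40.4,-3.4,-13,0],[40.4,-3.4,-9,0],[40.4,-3.4,-5,0],[40.4,-3.4,-1,0],[40.4,-3.4,3,0],[40.4,-3.4,5,0],[40.4,-3.4,5.6,0],[40.4,-3.4,5.6,0]]'; python3 -m pendant '[[0,0,0.2,0],[0,0,0.4,0],[0,0,0.4,0],[0,0,0.4,0]]'
```

```text
clock: 5.25
position: [553.0, 322.1, 30.5]
tool_rot: [-0.0, 0.756, 0.654, -0.001]
wrist_force: [-0.2, 0.2, -0.4]
grip_width: 0.479
grasp_force: 60.9
clock: 5.65
position: [554.4, 322.6, 28.1]
tool_rot: [0.0, 0.756, 0.654, 0.001]
wrist_force: [-0.8, 0.3, -1.4]
grip_width: 0.478
grasp_force: 60.9
```

```bash
python3 -m pendant '[[0,0,0.1,0],[0,0,0.1,0],[0,0,0.2,0],[0,0,0.2,0]]'
```

```text
clock: 6.05
position: [554.3, 322.6, 27.4]
tool_rot: [0.0, 0.756, 0.654, 0.001]
wrist_force: [-3.3, -1.8, 10.8]
grip_width: 0.48
grasp_force: 62.0
```

```bash
python3 -m pendant '[[0,0,0,0],[0,0,0,0],[0,0,0,0],[0,0,-1,0],[0,0,-3,0],[0,0,-7,0],[0,0,-12,0],[0,0,-17,0],[0,0,-20,0],[-4,0.5,-21,0],[-8,1,-21,0],[-12,1.5,-21,0],[-16,2,-21,0],[-20,2.5,-21,0],[-23.9,3,-21,0],[-23.9,3,-21,0],[-23.9,3,-21,0],[-23.9,3,-21,0]]' 8.5; python3 - <<'E'
from h import *
print(togo((549.3,81.5,87),-0.145)); im=arm.grab_frame("wrist"); b=blob(im,(18,120,90),(35,255,255),(200,100,350,300));print(b); print(cast("wrist",b[0],146))
cv2.imwrite("pics/w2.png",cv2.cvtColor(im,cv2.COLOR_RGB2BGR))
E
```

```text
clock: 7.85
position: [549.2, 82.3, 235.6]
tool_rot: [-0.0, 0.756, 0.655, 0.0]
wrist_force: [0.3, 0.4, -0.5]
grip_width: 0.998
grasp_force: 0.0
(array([-9.000e-02,  1.000e-02,  1.486e+01]), np.float64(0.002), array([0.03, 0.34, 0.03, 1.27, 0.  , 1.75]))
(array([277.80927835, 211.14536082]), array([261, 193,  34,  37, 970], dtype=int32))
[549.83723837  82.94411035]
```

View pics/w2.png

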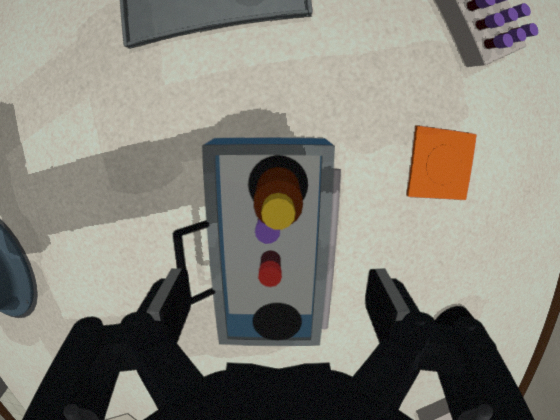

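The amber cap is at (278,211), under the TCP, and the bare mark is at (277,320). I descend and grip.

```bash
python3 -m pendant '[[0,0,5,0],[0,0,9,0],[0,0,12,0],[0,0,14,0],[0,0,14.8,0],[0,0,14.8,0],[0,0,14.8,0]]' 8.5; python3 -m pendant '[[0,0,0,0],[0,0,0,0],[0,0,0,0],[0,0,0,0],[0,0,0,0],[0,0,0,0],[0,0,0,0],[0,0,0,0]]' 3
```

```text
clock: 8.6
position: [550.1, 82.1, 88.4]
tool_rot: [0.001, 0.756, 0.655, 0.001]
wrist_force: [0.5, 0.1, 0.5]
grip_width: 0.994
grasp_force: 0.0
clock: 9.4
position: [549.9, 81.5, 88.4]
tool_rot: [0.001, 0.756, 0.654, 0.001]
wrist_force: [-0.7, 0.9, 6.2]
grip_width: 0.479
grasp_force: 60.1
```

```bash
python3 -m pendant '[[0,0,-2,0],[0,0,-6,0],[0,0,-10,0],[3,-1.7,-10,0],[6,-3.5,-10,0],[9,-5.2,-10,0],[12,-7,-10,0],[15,-8.7,-10,0],[18,-10.4,-10,0],[21,-12.2,-10,0],[22.4,-13,-8,0],[22.4,-13,-4,0],[22.4,-13,0,0],[22.4,-13,3,0],[22.4,-13,5,0],[22.4,-13,5.8,0],[22.4,-13,6.1,0],[22.4,-13,6.1,0],[22.4,-13,6.1,0]]'
```

```text
clock: 11.3
position: [452.5, 321.7, 27.4]
tool_rot: [0.0, 0.756, 0.654, 0.0]
wrist_force: [-4.4, -2.6, 6.8]
grip_width: 0.479
grasp_force: 61.4
```

```bash
python3 -m pendant '[[0,0,0,0],[0,0,0,0],[0,0,0,0],[0,0,-1,0],[0,0,-3,0],[0,0,-7,0],[0,0,-12,0],[0,0,-15,0],[-5,0.5,-16,0],[-10,1.1,-16,0],[-15,1.6,-16,0],[-20,2.1,-16,0],[-25,2.7,-16,0],[-30.7,3.3,-16,0],[-30.7,3.3,-16,0],[-30.7,3.3,-16,0],[-30.7,3.3,-16,0]]' 8.5;  python3 - <<'E'
from h import *
print(togo((440,13.6,72),-0.14)); im=arm.grab_frame("wrist"); 
cv2.imwrite("pics/w3.png",cv2.cvtColor(im,cv2.COLOR_RGB2BGR))
E
```

```text
clock: 13.0
position: [441.4, 14.1, 186.6]
tool_rot: [-0.0, 0.756, 0.655, 0.0]
wrist_force: [-0.2, -0.3, -0.4]
grip_width: 0.995
grasp_force: 0.0
(array([-0.07, -0.14, 11.46]), np.float64(-0.004), array([-0.11,  0.13, -0.36,  1.08,  0.  ,  1.6 ]))
```

View pics/w3.png

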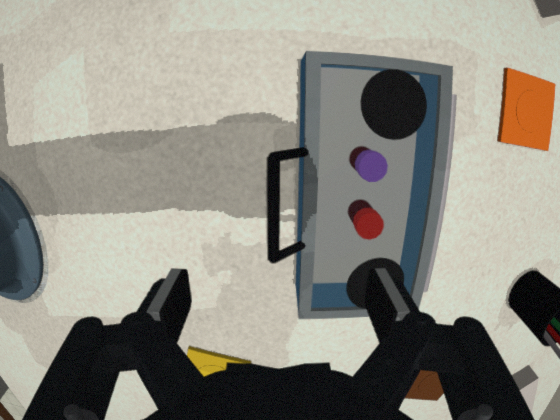

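The bar runs from (274,157) to (275,260), the mark is at (393,104), the purple cap top at (371,166), and the red one at (369,223).

```bash
python3 - <<'E'
from h import *
C=lambda p,z:cast("wrist",p,z).round(1)
for p in [(274,157),(274,207),(275,260)]:print("bar",C(p,91))
print("mark",C((393.5,104.5),66)); print("purple",C((371,166),52),"red",C((369,223),52))
for p in [(305,52),(299,317),(452,67)]: print("corn",C(p,66))
E
```

```text
bar [444.9  55.3]
bar [439.3  16.5]
bar [433.4 -29.4]
mark [548.9  83.2]
purple [528.2  29.6] red [523.3 -24.8]
corn [480.6 132.9]
corn [ 445.7 -111.5]
corn [609.4 113.8]
```

```bash
python3 -m pendant '[[0,-0.2,2,0],[0,-0.2,5,0],[0,-0.2,8,0],[0,-0.2,10,0],[0,-0.2,11.4,0],[0,-0.2,11.4,0],[0,-0.2,11.4,0]]' 3; python3 -m pendant '[[0,0,0,0],[0,0,0,0],[0,0,0,0],[0,0,0,0],[0,0,0,0],[0,0,0,0]]' 0.5
```

```text
clock: 13.75
position: [439.3, 14.8, 72.5]
tool_rot: [-0.0, 0.755, 0.655, -0.0]
wrist_force: [0.6, -0.5, -0.2]
grip_width: 0.347
grasp_force: 0.0
clock: 14.35
position: [437.7, 14.5, 73.1]
tool_rot: [-0.001, 0.756, 0.655, -0.0]
wrist_force: [-4.7, 3.1, 6.6]
grip_width: 0.093
grasp_force: 58.5
```

```bash
python3 -m pendant '[[0,0.1,-0.75,0],[0,0.39,-1.53,0],[0,0.65,-2.3,0],[0,0.93,-3.02,0],[0,1.61,-4.44,0],[0,2.43,-5.79,0],[0,3.38,-7.05,0],[0,3.38,-7.05,0],[0,3.38,-7.05,0]]'
```

```text
clock: 15.25
position: [469.5, 9.7, 143.6]
tool_rot: [-0.003, 0.756, 0.655, -0.002]
wrist_force: [-11.9, 4.3, 7.8]
grip_width: 0.091
grasp_force: 59.0
```

```bash
python3 -m pendant '[[0,0.88,-1.16,0],[0,2.06,-2.21,0],[0,3.35,-3.13,0],[0,4.71,-3.92,0],[0,6.15,-4.57,0],[0,7.65,-5.07,0],[0,9.19,-5.42,0],[0,10.76,-5.61,0],[0,12.34,-5.65,0],[0,13.91,-5.53,0],[0,13.91,-5.53,0]]';python3 -m pendant '[[0,0.8,0.12,0],[0,1.56,0.28,0],[0,2.3,0.48,0],[0,3.08,0.71,0],[0,3.8,0.98,0],[0,4.55,1.29,0],[0,4.55,1.29,0],[0,4.55,1.29,0]]'
```

```text
clock: 16.35
position: [614.3, -12.2, 200.6]
tool_rot: [0.003, 0.756, 0.654, 0.002]
wrist_force: [0.5, -0.4, 5.5]
grip_width: 0.088
grasp_force: 62.1
clock: 17.15
position: [657.0, -18.6, 186.3]
tool_rot: [0.002, 0.756, 0.654, 0.001]
wrist_force: [2.5, -2.7, 4.9]
grip_width: 0.091
grasp_force: 64.0
```

```bash
python3 -m pendant '[[0,0,0,0],[0,0,0,0],[0,0,0,0],[0,0,-1,0],[0,0,-2.5,0],[0,0,-5,0],[0,0,-6,0],[0,-1,-6,0],[1,-4,-6,0],[2,-8,-6,0],[2.9,-12,-6,0],[2.9,-13.4,-5,0],[2.9,-13.4,-5,0],[2.9,-13.4,-5,0]]' 3; python3 - <<'E'
from h import *
print(togo((529.3,29,30),-0.145)); im=arm.grab_frame("wrist"); 
b=blob(im,(125,50,30),(160,255,255),(200,100,350,330));print(b,cast("wrist",b[0],52))
cv2.imwrite("pics/w4.png",cv2.cvtColor(im,cv2.COLOR_RGB2BGR))
E
```

```text
clock: 18.55
position: [527.2, 30.1, 235.5]
tool_rot: [0.0, 0.756, 0.654, 0.0]
wrist_force: [0.5, 0.5, -0.7]
grip_width: 0.352
grasp_force: 0.0
(array([-0.08,  0.21, 20.55]), np.float64(0.001), array([-0.06,  0.28, -0.05,  1.24, -0.  ,  1.65]))
(array([280.36569579, 181.20711974]), array([268, 167,  26,  29, 618], dtype=int32)) [531.41163244  29.50395662]
```

View pics/w4.png

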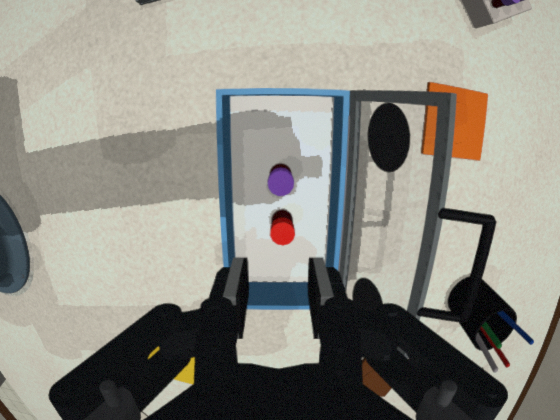

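The lid stays open leaning back. The purple cap is at (280,181) and the red one at (282,231). I descend on the purple vial with a 2–3 mm correction.

```bash
python3 -m pendant '[[0,0.4,4,0],[0,0.4,9,0],[0,0.4,13,0],[0,0.4,17,0],[0,0.4,20,0],[0,0.4,22,0],[0,0.4,22,0],[0,0.4,22,0]]' 5.2; python3 -m pendant '[[0,0,0,0],[0,0,0,0],[0,0,0,0],[0,0,0,0],[0,0,0,0],[0,0,0,0]]' 2; python3 -m pendant '[[0,0,-1,0],[0,0,-4,0],[0,0,-8,0],[0,0,-13,0],[0,0,-16,0],[0,0,-16,0]]'
```

```text
clock: 19.4
position: [532.1, 29.2, 15.3]
tool_rot: [0.0, 0.756, 0.654, 0.0]
wrist_force: [0.0, -2.1, -0.5]
grip_width: 0.607
grasp_force: 0.0
clock: 20.0
position: [532.8, 29.4, 16.8]
tool_rot: [0.001, 0.756, 0.654, 0.001]
wrist_force: [-0.0, -0.9, 7.0]
grip_width: 0.313
grasp_force: 58.6
clock: 20.6
position: [534.2, 29.5, 181.0]
tool_rot: [0.003, 0.756, 0.654, 0.003]
wrist_force: [-0.2, -0.2, 0.8]
grip_width: 0.309
grasp_force: 58.9
```

```bash
python3 -m pendant '[[-4,-0.1,0,0],[-8,-0.3,0,0],[-12,-0.4,0,0],[-16,-0.5,0,0],[-20,-0.7,0,0],[-24,-0.8,0,0],[-28,-0.9,0,0],[-32,-1.1,0,0],[-36,-1.2,0,0],[-38.1,-1.3,0,0],[-38.1,-1.3,4,0],[-38.1,-1.3,8,0],[-38.1,-1.3,10,0],[-38.1,-1.3,10,0],[-38.1,-1.3,10,0]]'; python3 - <<'E'
from h import *
print(togo((464,-345,17.5)))
im=arm.grab_frame("wrist")
cv2.imwrite("pics/w5.png",cv2.cvtColor(im,cv2.COLOR_RGB2BGR))
for n in ["wrist"]:
  b=blob(im,(125,50,30),(160,255,255),(200,100,400,330));print(b, cast("wrist",b[0],8),cast("wrist",b[0],115))
E
```

```text
clock: 22.1
position: [462.9, -345.0, 75.0]
tool_rot: [-0.001, 0.756, 0.654, -0.0]
wrist_force: [0.4, -0.2, -0.0]
grip_width: 0.31
grasp_force: 59.0
[0.01 0.12 5.75]
(array([278.83738318, 219.38744993]), array([ 242,  188,   75,   66, 3745], dtype=int32)) [ 465.34693982 -344.33426939] [ 470.67470808 -303.85563733]
```

View pics/w5.png

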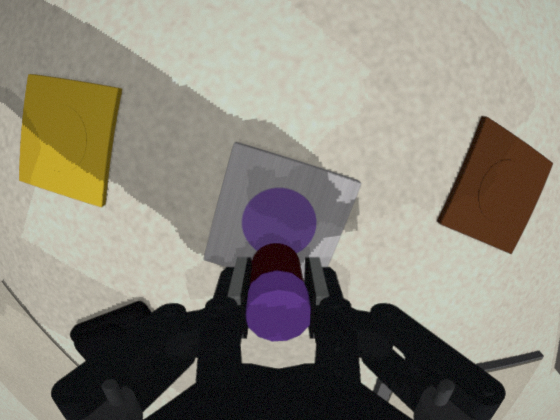

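The purple spot (279,221) is ahead of the vial, with the vial upright in the fingers at (277,300). The offset is about 2 mm, so I lower onto it.

```bash
python3 -m pendant '[[0,0.2,2,0],[0,0.2,4,0],[0,0.2,5.3,0],[0,0.2,5.3,0],[0,0.2,5.3,0]]'; python3 -m pendant '[[0,0,0.1,0],[0,0,0.2,0],[0,0,0.3,0],[0,0,0.3,0]]'
```

```text
clock: 22.65
position: [465.8, -346.3, 23.1]
tool_rot: [0.001, 0.756, 0.654, 0.0]
wrist_force: [-0.3, 0.1, 0.4]
grip_width: 0.304
grasp_force: 59.0
clock: 23.05
position: [465.4, -346.0, 19.4]
tool_rot: [0.0, 0.756, 0.654, -0.0]
wrist_force: [0.1, 0.8, -0.1]
grip_width: 0.309
grasp_force: 59.0
```

```bash
python3 -m pendant '[[0,0,0.1,0],[0,0,0.1,0],[0,0,0.2,0],[0,0,0.2,0],[0,0,0.2,0]]'
```

```text
clock: 23.55
position: [465.5, -346.1, 18.8]
tool_rot: [0.001, 0.756, 0.654, -0.0]
wrist_force: [-2.6, 2.1, 11.3]
grip_width: 0.307
grasp_force: 60.2
```

```bash
python3 -m pendant '[[0,0,0,0],[0,0,0,0],[0,0,0,0],[0,0,-1,0],[0,0,-3,0],[0,0,-7,0],[0,0,-12,0],[0,0,-17,0],[0,0,-22,0],[4,1.6,-23.2,0],[8,3.2,-23.2,0],[12,4.8,-23.2,0],[16,6.5,-23.2,0],[20,8.1,-23.2,0],[24,9.7,-23.2,0],[28,11.3,-23.2,0],[32,12.9,-23.2,0],[35.2,14.2,-23.2,0],[35.2,14.2,-23.2,0],[35.2,14.2,-23.2,0]]' 4.5;  python3 - <<'E'
from h import *
print(togo((657,-18.6,186.3),-0.145)); im=arm.grab_frame("wrist"); cv2.imwrite("pics/w6.png",cv2.cvtColor(im,cv2.COLOR_RGB2BGR))
im=arm.grab_frame("top"); b=blob(im,(125,50,30),(160,255,255),(370,210,412,255)); print(b,cast("top",b[0],54)); cv2.imwrite("pics/top1.png",cv2.cvtColor(im,cv2.COLOR_RGB2BGR))
E
```

```text
clock: 25.55
position: [656.5, -17.3, 249.2]
tool_rot: [0.0, 0.756, 0.655, -0.0]
wrist_force: [-0.2, 0.0, -0.3]
grip_width: 0.528
grasp_force: 0.0
(array([-0.12,  0.07,  6.29]), np.float64(0.003), array([-0.12,  0.56,  0.41,  1.42, -0.  ,  1.59]))
(array([390.8531746 , 231.86507937]), array([382, 223,  20,  19, 252], dtype=int32)) [ 463.95607651 -331.89668529]
```

View pics/w6.png

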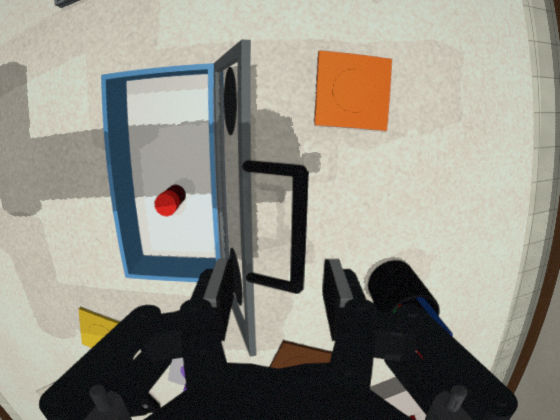

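View pics/top1.png

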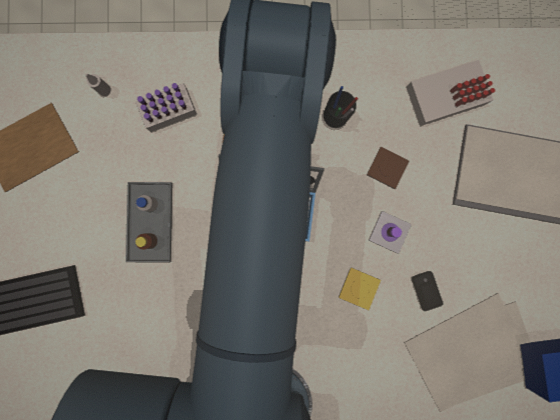

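Top view: both bottles stand upright in the tray (143,203) and (146,241), and the vial stands on the purple spot at (391,232). Wrist view: the bar's middle is at (299,230) and the red vial is still in place at (170,203).

```bash
python3 - <<'E'
from h import *
for z in (196.6,204): print(cast("wrist",(302,175),z),cast("wrist",(299.5,230),z),cast("wrist",(297.5,286),z))
h=np.array([591.8,-7.8]);u=np.array([.99,-.14])
for t in (1.8,1.85,1.9): 
    x=-155*np.cos(t)+31*np.sin(t);print(t,h+u*x,60+155*np.sin(t)+31*np.cos(t))
E
```

```text
[676.64363223  15.50135231] [670.59118691 -20.79694143] [664.16803975 -63.6188613 ]
[676.32804505  17.28025409] [670.50408967 -17.64771827] [664.32342707 -58.85303896]
1.8 [656.55154522 -16.95678417] 203.90311785063454
1.85 [663.59085935 -17.95224274] 200.4543588096116
1.9 [670.45073373 -18.92232598] 196.65453701878064
```

```bash
python3 -m pendant '[[0,1.4,0,0],[0,1.4,2,0],[0,1.4,4.5,0],[0,1.4,6.5,0],[0,1.4,7.1,0],[0,1.4,7.1,0],[0,1.4,7.1,0]]' 3.5; python3 -m pendant '[[0,0,0,0],[0,0,0,0],[0,0,0,0],[0,0,0,0],[0,0,0,0],[0,0,0,0]]' 0.5
```

```text
clock: 26.35
position: [670.6, -20.7, 179.6]
tool_rot: [0.001, 0.756, 0.654, 0.0]
wrist_force: [0.1, -0.1, 0.6]
grip_width: 0.411
grasp_force: 0.0
clock: 26.95
position: [669.7, -20.0, 179.8]
tool_rot: [0.0, 0.756, 0.654, -0.0]
wrist_force: [-4.6, -0.5, 6.1]
grip_width: 0.094
grasp_force: 58.7
```

```bash
python3 -m pendant '[[0,-0.7,-0.36,0],[0,-1.4,-0.72,0],[0,-2.87,-1.3,0],[0,-4.39,-1.73,0],[0,-5.95,-2.01,0],[0,-7.52,-2.13,0],[0,-9.1,-2.09,0],[0,-10.67,-1.9,0],[0,-12.21,-1.55,0],[0,-13.71,-1.05,0],[0,-13.71,-1.05,0]]'; python3 -m pendant '[[0,-1.44,0.65,0],[0,-2.8,1.44,0],[0,-4.09,2.36,0],[0,-5.27,3.41,0],[0,-6.35,4.57,0],[0,-7.3,5.83,0],[0,-8.12,7.18,0],[0,-8.8,8.6,0],[0,-8.8,8.6,0]]'
```

```text
clock: 28.05
position: [531.8, 0.8, 190.1]
tool_rot: [-0.001, 0.756, 0.655, -0.0]
wrist_force: [-5.5, 1.8, 11.3]
grip_width: 0.091
grasp_force: 63.0
clock: 28.95
position: [445.9, 13.7, 101.6]
tool_rot: [-0.002, 0.756, 0.655, 0.0]
wrist_force: [1.5, 4.3, -2.2]
grip_width: 0.086
grasp_force: 63.3
```

```bash
python3 -m pendant '[[0,-0.28,0.72,0],[0,-0.54,1.5,0],[0,-0.75,2.25,0],[0,-0.93,3.0,0],[0,-0.93,3.0,0],[0,-0.93,3.0,0]]'
```

```text
clock: 29.55
position: [437.8, 14.8, 73.1]
tool_rot: [-0.001, 0.756, 0.655, 0.001]
wrist_force: [-2.0, 5.8, 2.3]
grip_width: 0.091
grasp_force: 64.6
```

```bash
python3 -m pendant '[[0,0,0,0],[0,0,0,0],[0,0,0,0],[0,0,-1,0],[0,0,-3,0],[0,0,-7,0],[0,0,-11,0],[5,-0.5,-11.5,0],[10,-1,-11.5,0],[15,-1.5,-11.5,0],[20,-2,-11.5,0],[25,-2.5,-11.5,0],[30.6,-3,-11.5,0],[30.6,-3,-11.5,0],[30.6,-3,-11.5,0],[30.6,-3,-11.5,0]]' 3;  python3 - <<'E'
from h import *
print(togo((452.5,321.7,27.4))); im=arm.grab_frame("wrist"); cv2.imwrite("pics/w7.png",cv2.cvtColor(im,cv2.COLOR_RGB2BGR))
b=blob(im,(18,120,90),(35,255,255),(200,100,350,330));print(b,cast("wrist",b[0],85))
E
```

```text
clock: 31.15
position: [452.4, 319.8, 187.9]
tool_rot: [0.0, 0.756, 0.654, -0.0]
wrist_force: [-0.2, -1.4, -0.3]
grip_width: 0.35
grasp_force: 0.0
[ 0.2  -0.02 16.05]
(array([277.64157303, 202.59438202]), array([262, 185,  33,  35, 890], dtype=int32)) [453.29469956 322.06067644]
```

View pics/w7.png

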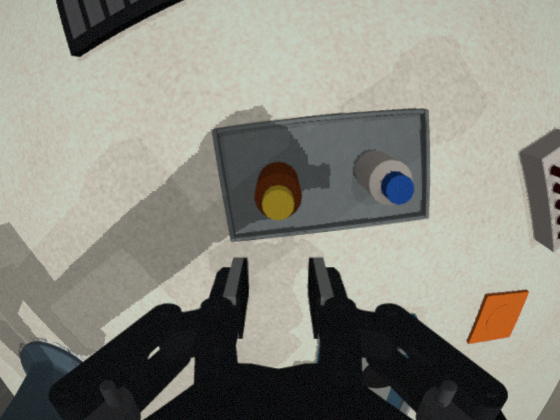

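The amber cap is at (278,203) and the white bottle with its blue cap at (398,188), both upright. I grip the amber one.

```bash
python3 -m pendant '[[0.2,0,1,0],[0.2,0,4,0],[0.2,0,8,0],[0.2,0,12,0],[0.2,0,15,0],[0.2,0,16,0],[0.2,0,16,0],[0.2,0,16,0]]' 7; python3 -m pendant '[[0,0,0,0],[0,0,0,0],[0,0,0,0],[0,0,0,0],[0,0,0,0],[0,0,0,0],[0,0,0,0]]' 3
```

```text
clock: 32.0
position: [453.8, 322.8, 28.9]
tool_rot: [0.0, 0.756, 0.654, 0.001]
wrist_force: [0.9, -0.7, 0.4]
grip_width: 0.821
grasp_force: 0.0
clock: 32.7
position: [454.4, 323.8, 29.7]
tool_rot: [0.0, 0.756, 0.654, 0.002]
wrist_force: [-0.4, -0.6, 5.9]
grip_width: 0.476
grasp_force: 60.5
```

```bash
python3 -m pendant '[[0,0,-2,0],[0,0,-6,0],[0,0,-11,0],[0,0,-15,0],[-3,1.7,-16,0],[-6,3.5,-16,0],[-9,5.2,-16,0],[-12,7,-16,0],[-15,8.7,-16,0],[-18,10.4,-16,0],[-21,12.2,-16,0],[-22.3,13,-15,0],[-22.3,13,-12,0],[-22.3,13,-9,0],[-22.3,13,-7.5,0],[-22.3,13,-6.8,0],[-22.3,13,-6.8,0],[-22.3,13,-6.8,0],[-22.3,13,-6.8,0]]'; python3 - <<'E'
from h import *
im=arm.grab_frame("wrist"); print(arm.get_obs()["position"])
b=blob(im,(18,120,90),(35,255,255),(200,100,350,400));print(b,cast("wrist",b[0],153))
im=arm.grab_frame("scene"); b=blob(im,(18,120,90),(35,255,255),(280,205,325,250));print(b,cast("scene",b[0],152))
E
```

```text
clock: 34.6
position: [550.6, 83.7, 97.0]
tool_rot: [0.001, 0.756, 0.655, 0.001]
wrist_force: [0.7, -0.3, -1.4]
grip_width: 0.472
grasp_force: 60.9
[550.52965412  83.6785487   96.96172309]
(array([277.87708333, 335.66796875]), array([ 243,  301,   70,   67, 3840], dtype=int32)) [551.70833878  89.17263332]
(array([303.32692308, 232.38461538]), array([299, 228,   9,   9,  52], dtype=int32)) [554.48179394  93.34074868]
```

```bash
python3 -m pendant '[[0,0,0.2,0],[0,0,0.4,0],[0,0,0.5,0],[0,0,0.5,0],[0,0,0.5,0]]';  python3 -m pendant '[[0,0,0.1,0],[0,0,0.1,0],[0,0,0.2,0],[0,0,0.2,0]]'
```

```text
clock: 35.2
position: [549.4, 83.4, 90.7]
tool_rot: [0.0, 0.756, 0.654, -0.0]
wrist_force: [-0.3, -0.7, 0.8]
grip_width: 0.475
grasp_force: 61.2
clock: 35.6
position: [549.4, 83.4, 90.6]
tool_rot: [0.0, 0.756, 0.654, 0.0]
wrist_force: [-4.9, -0.4, 13.8]
grip_width: 0.476
grasp_force: 62.3
```

```bash
python3 -m pendant '[[0,0,-0.1,0],[0,0,-0.1,0],[0,0,-0.1,0],[0,0,-1,0],[0,0,-3,0],[0,0,-7,0],[0,0,-12,0],[0,-0.1,-14.5,0],[0,-0.1,-14.5,0],[0,-0.1,-14.5,0]]' 8.5;  python3 - <<'E'
from h import *
print(arm.get_obs()["position"]); im=arm.grab_frame("wrist"); b=blob(im,(18,120,90),(35,255,255),(200,100,350,300));print(b,cast("wrist",b[0],146)); cv2.imwrite("pics/w8.png",cv2.cvtColor(im,cv2.COLOR_RGB2BGR))
E
```

```text
clock: 36.6
position: [549.0, 83.6, 234.3]
tool_rot: [0.001, 0.756, 0.654, 0.001]
wrist_force: [-0.2, -0.9, -1.1]
grip_width: 0.993
grasp_force: 0.0
[548.9910571   83.64652883 234.33857995]
(array([277.85728848, 213.45463812]), array([261, 195,  35,  37, 981], dtype=int32)) [548.54061881  82.88809225]
```

Amber is back within about 1.3 mm of its first reading. Now the white one.

```bash
python3 -m pendant '[[4,-0.5,0,0],[8,-1,0,0],[12,-1.5,0,0],[16,-2,0,0],[20,-2.5,0,0],[23.7,-3,0,0],[23.7,-3,3,0],[23.7,-3,5,0],[23.7,-3,5,0],[23.7,-3,5,0]]' 8.5;  python3 - <<'E'
from h import *
im=arm.grab_frame("wrist"); b=blob(im,(100,120,40),(125,255,255),(200,100,350,300));print(b); p=cast("wrist",b[0],85);print(p,togo((*p,28)))
E
```

```text
clock: 37.65
position: [551.6, 321.8, 182.2]
tool_rot: [-0.001, 0.756, 0.654, -0.002]
wrist_force: [-0.5, 0.5, 1.0]
grip_width: 0.996
grasp_force: 0.0
(array([281.71724138, 208.08045977]), array([266, 191,  32,  35, 870], dtype=int32))
[556.01198739 321.25943129] [-0.03  0.37 15.55]
```

```bash
python3 -m pendant '[[0,0.3,3,0],[0,0.3,7,0],[0,0.3,11,0],[0,0.3,14,0],[0,0.3,15.4,0],[0,0.3,15.4,0],[0,0.3,15.4,0]]' 7; python3 -m pendant '[[0,0,0,0],[0,0,0,0],[0,0,0,0],[0,0,0,0],[0,0,0,0],[0,0,0,0],[0,0,0,0]]' 3
```

```text
clock: 38.4
position: [557.2, 322.5, 31.5]
tool_rot: [0.0, 0.756, 0.654, 0.001]
wrist_force: [-0.1, -0.1, 0.5]
grip_width: 0.825
grasp_force: 0.0
clock: 39.1
position: [557.4, 322.9, 32.1]
tool_rot: [0.001, 0.756, 0.654, 0.002]
wrist_force: [-1.0, -0.3, 6.3]
grip_width: 0.47
grasp_force: 60.8
```

```bash
python3 -m pendant '[[0,0,-2,0],[0,0,-6,0],[0,0,-11,0],[0,0,-16,0],[-3,0.2,-18,0],[-8,0.6,-18,0],[-13,1,-18,0],[-18,1.4,-18,0],[-23,1.8,-18,0],[-28,2.1,-18,0],[-33,2.5,-18,0],[-38,2.9,-18,0],[-40.5,3.1,-17,0],[-40.5,3.1,-14,0],[-40.5,3.1,-11,0],[-40.5,3.1,-8,0],[-40.5,3.1,-6.7,0],[-40.5,3.1,-6.7,0],[-40.5,3.1,-6.7,0],[-40.5,3.1,-6.7,0]]'; python3 -m pendant '[[0,0,0.2,0],[0,0,0.4,0],[0,0,0.4,0],[0,0,0.4,0]]'
```

```text
clock: 41.1
position: [529.3, -83.4, 98.1]
tool_rot: [0.001, 0.756, 0.654, 0.001]
wrist_force: [0.3, 0.3, -0.3]
grip_width: 0.476
grasp_force: 60.7
clock: 41.5
position: [528.9, -83.4, 93.1]
tool_rot: [0.001, 0.756, 0.654, 0.0]
wrist_force: [0.1, -0.5, 1.0]
grip_width: 0.476
grasp_force: 60.9
```

```bash
python3 -m pendant '[[0,0,0.1,0],[0,0,0.1,0],[0,0,0.2,0],[0,0,0.2,0],[0,0,0.2,0]]'
```

```text
clock: 42.0
position: [528.9, -83.5, 93.0]
tool_rot: [0.001, 0.756, 0.654, 0.0]
wrist_force: [-4.7, 1.3, 15.1]
grip_width: 0.475
grasp_force: 62.4
```

Contact. I release, rise and check.

```bash
python3 -m pendant '[[0,0,-0.1,0],[0,0,-0.1,0],[0,0,-0.1,0],[0,0,-1,0],[0,0,-3,0],[0,0,-7,0],[0,0,-12,0],[0,0,-15.8,0],[0,0,-15.8,0],[0,0,-15.8,0]]' 8.5;  python3 - <<'E'
from h import *
im=arm.grab_frame("wrist"); b=blob(im,(100,120,40),(125,255,255),(255,180,300,225));print(b,cast("wrist",b[0],146))
E
python3 -m pendant '[[-3,-5,-2,0],[-8,-10,-2,0],[-12,-15,-2,0],[-16,-20,-2,0],[-20,-20,-2,0],[-25,-20,-2,0],[-30,-20,-2,0],[-35,-20,-2,0],[-40,-20,-2,0],[-40,-20,-2,0],[-40,-20,-2,0]]';  python3 - <<'E'
from h import *
im=arm.grab_frame("top"); sc=arm.grab_frame("scene")
for nm,i,cam,lo,hi,box in [("amber",im,"top",(18,120,90),(35,255,255),(215,180,250,225)),("white",im,"top",(100,100,40),(125,255,255),(280,190,318,228)),("amberS",sc,"scene",(18,120,90),(35,255,255),(285,215,320,245)),("whiteS",sc,"scene",(100,100,40),(125,255,255),(255,160,280,180))]:
    b=blob(i,lo,hi,box); print(nm,b and (b[0].round(1),cast(cam,b[0],146).round(1)))
a=cv2.resize(im[165:265,205:425],None,fx=3.6,fy=3,interpolation=cv2.INTER_CUBIC); s=cv2.resize(sc[100:300,215:345],(390,300)); 
s=cv2.copyMakeBorder(s,0,0,0,a.shape[1]-390,cv2.BORDER_CONSTANT)
cv2.imwrite("pics/fin.png",cv2.cvtColor(np.vstack([a,s]),cv2.COLOR_RGB2BGR))
E
```

```text
clock: 43.0
position: [529.1, -83.4, 249.9]
tool_rot: [0.001, 0.756, 0.654, 0.001]
wrist_force: [-0.3, 0.5, 0.6]
grip_width: 0.995
grasp_force: 0.0
(array([276.89303483, 207.40049751]), array([262, 191,  31,  33, 804], dtype=int32)) [527.79721912 -84.1355073 ]
clock: 44.15
position: [271.3, -453.4, 265.5]
tool_rot: [-0.002, 0.758, 0.653, 0.0]
wrist_force: [-0.2, 1.2, -1.1]
grip_width: 0.995
grasp_force: 0.0
amber (array([231.7, 200.4]), array([549.1,  81.4]))
white (array([300.8, 207.6]), array([528.4, -85.5]))
amberS (array([301.3, 230.4]), array([553.3,  84.7]))
whiteS (array([265.3, 171.7]), array([533., -81.]))
```

View pics/fin.png

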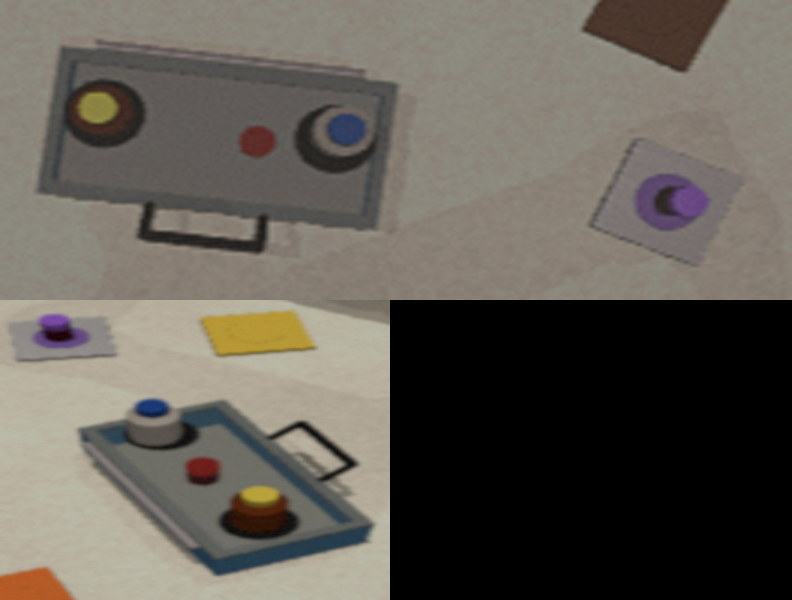

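Final view: the lid is closed and both bottles are upright on their marks, with amber at (98,108) and white at (346,130) in the crop. The red vial is in place at (257,141), and the purple vial stands on the spot at (680,200). The bottles are within about 2.5 mm of their first readings, so I hand in.

```bash
python3 -c "
from station import arm
print(arm.finish_job())"
```

```text
the job is handed in; nothing more can be done
None
```

I handed the job in at about 44 s: the purple vial stands upright on the purple spot, the red vial stayed in place, the lid is closed, and both bottles are back upright within about 2.5 mm of where they started.

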